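# Release a tested contactor from its clamp jig

### The job

The contactor held in one of the two clamp jigs has passed its test. Swing that jig's clamp arm up and back until it stays open on its own, then lift the contactor out and set it down gently, standing upright as it stood in the jig, in the empty bay of the blue two-bay tray. Leave the other jig's clamp, the one that holds the circuit breaker, shut.

Things in the scene. Friction and masses are not known exactly. Their poses are not given: they have to be found in the camera images.
- clamp (a joint): Angle (rad) of the steel clamp arm over the contactor, 14 mm wide, 10 mm thick. 0 = shut, arm level, pad pressing on the contactor; grows as its front end lifts; stop at 1.95. A spring pulls it shut below the hold-open point at 1.1 (5 N at the grip when shut, less higher up) and throws it open beyond 1.25. The two jigs look alike (plate 185 x 100 mm) and may swap places with the tray.
- clamp_grip (a point): Centre of the black barrel grip on the front end of that arm: a cylinder 22 mm thick, 34 mm long, level along the hinge axis, 140 mm from that axis, 105 mm above the table when shut. Can be pinched from above across its flat ends (34 mm apart), turning between the fingers as the arm swings. Axes turn with the arm: y along the hinge axis; when shut x points to the hinge, z up.
- clamp_hinge (a point): Point on that clamp's hinge axis, midway between the two grey cheeks (tops 120 mm above the table) at the back of the jig; fixed, 105 mm above the table. x points level from the shut grip to the hinge, y along the hinge axis, z up. The contactor's centre is 85 mm in front of it (towards -x).
- contactor_center (a point): Centre (half-way up) of the contactor in that jig: black block with a grey top, 77 mm long (x, along the clamp arm), 45 mm wide (y, along the hinge axis), 80 mm high (z up), 0.25 to 0.43 kg. Its top 28 mm is only 50 mm long. Underside 12 mm above the table, loose between lips 8 mm high. Grasp across the 45 mm. A like one loose at the back of the table is not meant.
- tray_bay (a point): Centre of the floor, 4 mm above the table, of the empty bay of the blue tray, the bay nearer the robot (the other holds a grey terminal block 26 mm high). Tray 250 mm long (x), 150 mm wide (y), walls 24 mm high and 4 mm thick, fixed; the bay is 119 mm (x) by 142 mm (y) inside. z up.
- clamp2 (a joint): Angle (rad) of the like clamp arm of the other jig, which holds a white three-pole circuit breaker (80 x 54 x 80 mm). 0 = shut.
Not all that is in view belongs to the job. What is shaped like the part that bears contactor_center but orange is not meant.

How it is judged (in metres and radians):
On the way, in this order (a step that is already met when the one before it is completed fails the run):
1. the clamp arm is thrown open past its hold-open point while the contactor still stands in the jig (value of joint clamp above 1.5 rad and distance of contactor_center from where it was at the start of the episode below 0.02 m), for 0.2 s.
2. the contactor is lifted out of the jig with the clamp arm open (value of joint clamp above 1.5 rad and height (world z) of contactor_center above 0.08 m), for 0.1 s.
At the end, for the whole second after the job is handed in: The contactor stands at rest on the empty bay's floor (within 50 mm of its centre in x, 60 mm in y, height within 6 mm, upright within 10 degrees), its clamp stays open (above 1.5 rad) and the other clamp is shut (below 0.15 rad) (value of joint clamp above 1.5 rad and value of joint clamp2 below 0.15 rad and x of contactor_center in the frame of tray_bay between -0.05 and 0.05 m and y of contactor_center in the frame of tray_bay between -0.06 and 0.06 m and z of contactor_center in the frame of tray_bay between 0.034 and 0.046 m and angle between contactor_center's own z axis and vertical below 0.17 rad and linear speed of contactor below 0.02 m/s); the robot touches nothing.
It fails at once if the other jig's clamp is lifted (value of joint clamp2 above 0.2 rad).
It fails at once if the contactor is dropped (falls freely faster than 0.8 m/s, more than about 30 mm) (linear speed of contactor above 0.8 m/s and contact force between the fingers and contactor below 0.05 N).
It also fails if it takes over 64 s, if anything falls off the work surface, if the arm or the gripper's body presses on something with over 40 N, if the wrist force passes 120 N, or if a joint passes its speed limit or range.

### The arm

A 6-joint arm with a two-finger parallel gripper is mounted at the origin on the work surface. World frame = base frame: x ahead of the robot, y to its left, z up, the work surface at z = 0. Lengths are in mm, angles in degrees, forces in N, time in s.
With the tool pointing down it reaches from about 350 to 850 mm from the base axis. Payload 8.1 kg.
Tool frame: the origin (TCP) lies midway between the tips of the shut fingers; the grasp point (between the pads) lies r.tcp_to_grasp behind it (r.tcp_to_grasp is the distance from the TCP to the grasp point, in mm); z points along the fingers, y is the direction in which the jaws open and shut (so a half turn about z gives the same grasp; the last joint's range is limited). The gripper opens to 93 mm and grips with 3 to 60 N. Pads are 15 mm wide; open, the fingers measure 128 mm over their backs; the gripper's body (75 mm by 188 mm) begins 65 mm behind the grasp point.
Start: joints at [-81.956, 7.471, 85.268, -0, 87.261, -4.893], TCP at [134.352, -584.769, 218.635] pointing down, gripper open.
Joint ranges: [-169.43, 169.43], [-51.17, 129.36], [1.28, 143.12], [-76.62, 256.62], [0, 156.53], [-152.29, 152.29]. Speed limits (degrees/s): [136.94, 136.94, 159.86, 180, 180, 180].

### API

Orientations are given as a 3x3 rotation matrix whose columns are the frame's x, y, z axes.
In Python, from plant import r gives the robot as it stands.
- The arm moves only by the shell command python3 -m jog 'ROWS' [OPENING] [FORCE]. ROWS is text: rows parted by semicolons, each of 4 numbers parted by spaces: the shift along the world's x, y, z in m, then the turn about the world's z in units of 8 degrees (1.0 is 8 degrees). A call has 1 to 20 rows; each row shifts and turns the commanded pose from where the row before left it; what a row does not reach is not made up. A row lasts 1/8 s, in which the tool goes at most 62.5 mm and 10.7 degrees, less where a joint would pass 70% of its speed; a pose out of reach is approached as far as the arm can. A call with a gripper value outside its range is refused whole. OPENING is the finger opening in m, from 0 to 0.093, set as the call begins (- or left out, the last holds). The fingers move at their own pace and stop on an object; FORCE is the grip in N (left out, the last holds). Time passes only in rows, so rows that do not move let the fingers close. It gives the time, the measured TCP pose, the force and the opening at its end, in the units of the state.
- r.get_obs(): the state, without advancing time (a new reading comes with each control period).
- r.read_camera(name): name is "scene" or "top" or "wrist"; returns the picture (480x640x3 uint8, red, green, blue); there is no depth.
- r.camera_model(name): a dict with "intrinsics" (3x3 intrinsics, pixels), "D" ([k1, k2, p1, p2, k3] as OpenCV has them; the pictures are not rectified), "position" and "attitude" of the camera in the world; the wrist camera has in their place "mount" (4x4, takes a point from camera to tool coordinates, whose origin is the TCP and whose axes are the flange's). Camera axes: x right, y down, z forward; pixel columns grow to the right and rows downward; lengths in mm; the calibration is good to about 2 mm. A picture is of the moment at which its call begins: read the wrist's pose just before it. camera_model takes no time and is no camera call.
- r.finish_job(): hands the job in, once; it reports no verdict.
The state is a dict: "clock": time; "qpos": joint angles; "joint_velocities": joint speeds; "tau": joint torques, N m; "position": TCP position; "tool_rot": TCP orientation; "wrist_force": force on the tool from outside, world axes, zero at the start; "moment": the same for the moment, N m; "grip_width": finger opening in mm.
Only numpy, scipy, OpenCV 4.12 (cv2) and the standard library are available. Lean on these libraries where they do the work, as an engineer would, in place of code of your own. Each camera call takes 0.05 s, during which the arm holds its last target. There are 200 camera calls.

## Working session

There is one attempt and no reset: what is moved stays moved. The work goes in short steps, Python scripts to look and compute and a shell command to move; the robot and the scene stay as the last step left them, time stands still between calls to the robot, and variables do not carry over. Pictures are saved under pics/ and viewed, about 8 in all and at most 12, crops included, and the job is handed in when it is done.

```bash
ls; mkdir -p pics; cat > h.py <<'E'
import numpy as np, cv2
from plant import r
def cam(name):
    m=r.camera_model(name); K=np.array(m["intrinsics"],float); D=np.array(m["D"],float)
    if "mount" in m:
        o=r.get_obs(); T=np.eye(4); T[:3,:3]=o["tool_rot"]; T[:3,3]=o["position"]
        W=T@np.array(m["mount"],float); return K,D,W[:3,:3],W[:3,3]
    return K,D,np.array(m["attitude"],float),np.array(m["position"],float)
def pt(c,uv,z):
    K,D,R,p=c
    q=cv2.undistortPoints(np.array(uv,float).reshape(-1,1,2),K,D).reshape(-1,2)
    d=np.c_[q,np.ones(len(q))]@R.T
    return p+d*((z-p[2])/d[:,2])[:,None]
def proj(c,P):
    K,D,R,p=c
    return cv2.projectPoints((np.array(P,float).reshape(-1,3)-p)@R,np.zeros(3),np.zeros(3),K,D)[0].reshape(-1,2)
def snap(name,f):
    c=cam(name); im=r.read_camera(name); cv2.imwrite("pics/"+f,im[...,::-1]); return c,im
E
python3 - <<'E'
from h import *
print(r.tcp_to_grasp)
for n in("top","scene"):
    c,im=snap(n,n+"0.png"); print(n,c[2].round(3).tolist(),c[3].round(0)); np.savez(n+".npz",im=im)
E
```

```text
pics
18.8
top [[-0.0, -0.996, 0.093], [-1.0, -0.002, -0.021], [0.021, -0.093, -0.995]] [ 391.   11. 1121.]
scene [[0.752, 0.399, -0.525], [0.659, -0.479, 0.58], [-0.02, -0.782, -0.623]] [ 999. -560.  723.]
```

View pics/top0.png

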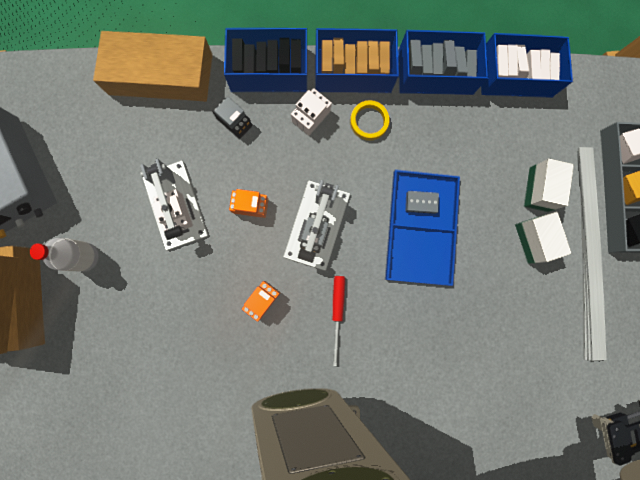

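View pics/scene0.png

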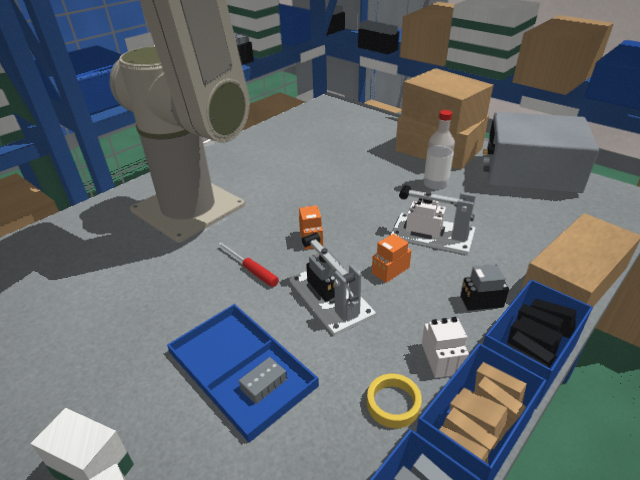

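The contactor jig is the middle one at top px (318,225), with its grip towards the robot. The breaker jig is at (173,205) and the tray's empty bay at (422,257). Next: an enlarged crop with masks.

```bash
python3 - <<'E'
from h import *
im=np.load("top.npz")["im"]; c=cam("top")
cr=cv2.resize(im[165:295,270:470],None,fx=4,fy=4,interpolation=cv2.INTER_CUBIC)
cv2.imwrite("pics/crop.png",cr[...,::-1])
i=im.astype(int)
def big(m,box):
    x0,y0,x1,y1=box; k=np.zeros(m.shape,np.uint8); k[y0:y1,x0:x1]=m[y0:y1,x0:x1]
    cs,_=cv2.findContours(k,cv2.RETR_EXTERNAL,cv2.CHAIN_APPROX_NONE); return np.vstack([q for q in cs if len(q)>15])
for n,m,box,z in(("plate",(i.min(2)>170),(275,170,362,280),8),("tray",(i[...,2]>i[...,0]+50),(380,160,470,295),24)):
    q=big(m,box); P=pt(c,q.reshape(-1,2),z)[:,:2].astype(np.float32)
    R=cv2.minAreaRect(P); print(n,R,cv2.boxPoints(R).round(0).tolist())
E
```

```text
plate ((513.2379760742188, -12.920295715332031), (100.35725402832031, 184.96817016601562), 72.29437255859375) [[410.0, -33.0], [586.0, -89.0], [617.0, 7.0], [440.0, 63.0]]
tray ((506.98980712890625, -253.25033569335938), (153.94798278808594, 251.3431854248047), 84.65029907226562) [[375.0, -318.0], [625.0, -342.0], [639.0, -188.0], [389.0, -165.0]]
```

View pics/crop.png

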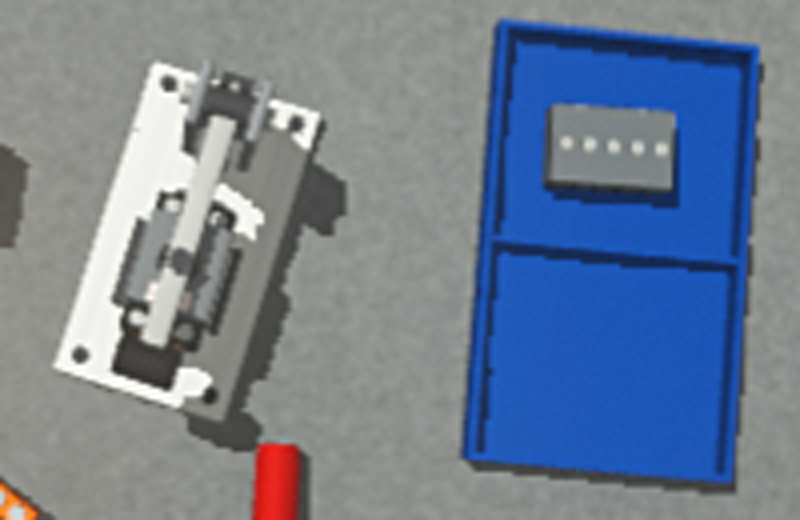

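```bash
python3 - <<'E'
from h import *
c=cam("top")
f=lambda x,y:(270+x/4-.375,165+y/4-.375)
print("grip",pt(c,[f(146,358)],110)); print("cheeks",pt(c,[f(205,75),f(265,92),f(193,140),f(252,160)],120))
u=np.array([.953,-.304,0]);print("hinge from plate+?")
print(r.get_obs()["tool_rot"].round(3).tolist(), r.camera_model("wrist")["mount"])
E
```

```text
grip [[440.94256976  10.31600772 110.        ]]
cheeks [[585.85516205 -19.71408517 120.        ]
 [577.12322888 -50.53396922 120.        ]
 [552.05249702 -13.52924822 120.        ]
 [541.80817213 -43.7164034  120.        ]]
hinge from plate+?
[[0.975, 0.224, -0.0], [0.224, -0.975, 0.002], [0.0, -0.002, -1.0]] [[ 9.68489809e-04 -9.57045861e-01 -2.89934962e-01  8.03188862e+01]
 [ 9.99999531e-01  9.33843282e-04  2.57845781e-04 -5.71969421e-01]
 [ 2.39835797e-05 -2.89935076e-01  9.57046316e-01 -1.66264983e+02]
 [ 0.00000000e+00  0.00000000e+00  0.00000000e+00  1.00000000e+00]]
```

```bash
python3 -m jog '0 0 .04 0;0 0 .04 0;.017 .033 0 1.038;.017 .033 0 1.038;.017 .033 0 1.038;.017 .033 0 1.038;.017 .033 0 1.038;.017 .033 0 1.038;.017 .033 0 1.038;.017 .033 0 1.038;.017 .033 0 1.038;.017 .033 0 1.038;.017 .033 0 1.038;.017 .033 0 1.038;.017 .033 0 1.038;.017 .033 0 1.038;.017 .033 0 1.038;.017 .033 0 1.038;.017 .033 0 1.038;.017 .033 0 1.038' 0.07 && python3 -m jog '0 0 0 0;0 0 0 0' && python3 - <<'E'
from h import *
c,im=snap("wrist","w1.png"); np.savez("w1.npz",im=im); o=r.get_obs(); print(o["position"],o["tool_rot"].round(3).tolist(),o["qpos"],o["wrist_force"])
g=np.array([440,9.5,105]);u=np.array([.953,-.304,0]);v=np.array([.304,.953,0])
print(proj(c,[g-17*v,g+17*v,g+140*u,g+55*u]))
E
```

```text
clock: 2.6
position: [440.6, 10.5, 298.3]
tool_rot: [[-0.955, 0.298, -0.0], [0.298, 0.955, -0.0], [0.0, -0.0, -1.0]]
wrist_force: [0.2, -0.7, -0.4]
grip_width: 70.2
clock: 2.85
position: [440.0, 8.9, 298.3]
tool_rot: [[-0.953, 0.303, -0.001], [0.303, 0.953, -0.0], [0.001, -0.001, -1.0]]
wrist_force: [-0.1, -0.2, -0.6]
grip_width: 70.1
[439.99628707   8.61258996 298.42524718] [[-0.953, 0.304, -0.001], [0.304, 0.953, -0.0], [0.0, -0.0, -1.0]] [-5.54200770e+00 -1.88831352e+01  1.01652082e+02 -2.06266417e-02
  9.72597864e+01 -7.78451709e+01] [-0.16889123  0.23144922  0.42246088]
[[297.43454537 217.14752397]
 [330.59593375 217.20547312]
 [313.78055543 337.29906529]
 [313.91717344 267.46840944]]
```

View pics/w1.png

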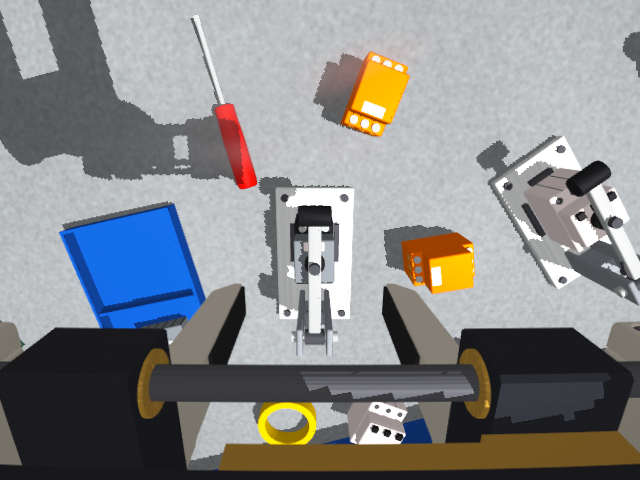

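The wrist picture shows the grip at px (315,216), against a predicted (314,217), with the jig axis vertical in the image. The estimate is good to about 2 mm, so I'll descend and pinch.

```bash
python3 -m jog '.001 .002 -.03 0;0 0 -.04 0;0 0 -.04 0;0 0 -.04 0;0 0 -.03 0;0 0 -.02 0;0 0 -.012 0;0 0 0 0' && python3 -m jog '0 0 0 0;0 0 0 0;0 0 0 0;0 0 0 0;0 0 0 0;0 0 0 0' 0.02 20
```

```text
clock: 3.9
position: [440.7, 10.7, 86.2]
tool_rot: [[-0.953, 0.304, -0.001], [0.304, 0.953, 0.0], [0.001, -0.0, -1.0]]
wrist_force: [0.2, -0.4, -0.1]
grip_width: 70.0
clock: 4.65
position: [441.0, 9.4, 86.9]
tool_rot: [[-0.953, 0.302, -0.001], [0.302, 0.953, -0.003], [-0.0, -0.004, -1.0]]
wrist_force: [-4.2, -10.0, 3.4]
grip_width: 34.0
```

```bash
python3 -m jog '0 -.0015 0 0;.0006 -.0001 .0139 0;.002 -.0007 .0139 0;.004 -.0013 .0133 0;.004 -.0013 .0133 0;.0064 -.002 .0122 0;.0064 -.002 .0122 0;.0086 -.0027 .0107 0;.0086 -.0027 .0107 0;0 0 0 0'; python3 - <<'E'
from h import *
o=r.get_obs();print(o["position"],o["wrist_force"],o["grip_width"])
E
```

```text
clock: 5.9
position: [483.0, -4.0, 188.7]
tool_rot: [[-0.953, 0.303, 0.002], [0.303, 0.953, -0.001], [-0.002, -0.001, -1.0]]
wrist_force: [-2.7, -5.5, -3.1]
grip_width: 34.2
[483.00645361  -4.00468946 188.67725747] [-2.74769398 -5.53805982 -3.10092309] 34.16276645532379
```

```bash
python3 -m jog '.0104 -.0033 .0087 0;.0104 -.0033 .0087 0;.0119 -.0038 .0063 0;.0119 -.0038 .0063 0;.0128 -.0041 .0037 0;.0128 -.0041 .0037 0;.0133 -.0042 .001 0;.0133 -.0042 .001 0;.01 -.0032 -.001 0;.01 -.0032 -.001 0;0 0 0 0' && python3 -m jog '0 0 0 0;0 0 0 0;0 0 0 0' 0.07 && python3 -m jog '-.005 .0015 .03 0;-.02 .006 .03 0;-.03 .01 .03 0;-.03 .01 .01 0;-.03 .01 0 0;-.03 .01 0 0;-.02 .006 0 0;0 0 0 0;0 0 0 0' && python3 - <<'E'
from h import *
c,im=snap("wrist","w2.png"); s=r.read_camera("scene"); 
o=r.get_obs(); print(o["position"],o["wrist_force"])
cv2.imwrite("pics/c2.png",np.hstack([cv2.resize(im,(400,300)),cv2.resize(s[160:400,240:560],(400,300))])[...,::-1])
h=np.array([573.5,-32,92]);u=np.array([.953,-.304,0])
print(proj(c,[h-85*u]))
E
```

```text
clock: 7.28
position: [600.2, -41.4, 225.8]
tool_rot: [[-0.953, 0.303, 0.002], [0.303, 0.953, -0.001], [-0.003, -0.001, -1.0]]
wrist_force: [0.3, -6.1, -2.7]
grip_width: 34.0
clock: 7.65
position: [599.0, -39.9, 224.9]
tool_rot: [[-0.953, 0.302, 0.001], [0.302, 0.953, 0.0], [-0.001, 0.001, -1.0]]
wrist_force: [-0.7, 0.1, 0.1]
grip_width: 59.3
clock: 8.78
position: [434.2, 13.2, 324.4]
tool_rot: [[-0.953, 0.302, 0.001], [0.302, 0.953, -0.0], [-0.001, 0.0, -1.0]]
wrist_force: [0.2, 0.8, -0.6]
grip_width: 69.8
[434.27446885  13.04894397 324.09510862] [-0.25015206  0.13108614 -0.83975443]
[[312.62967191 260.54204031]]
```

View pics/c2.png

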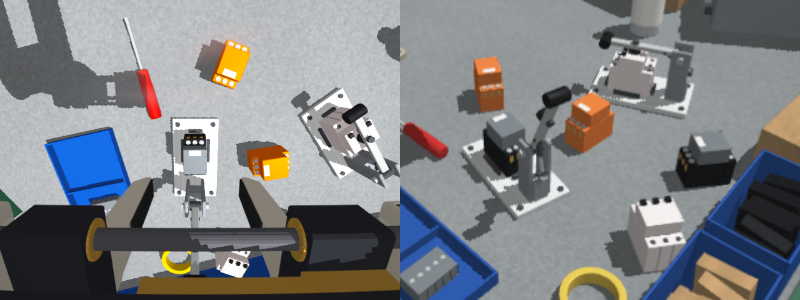

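View pics/w2.png

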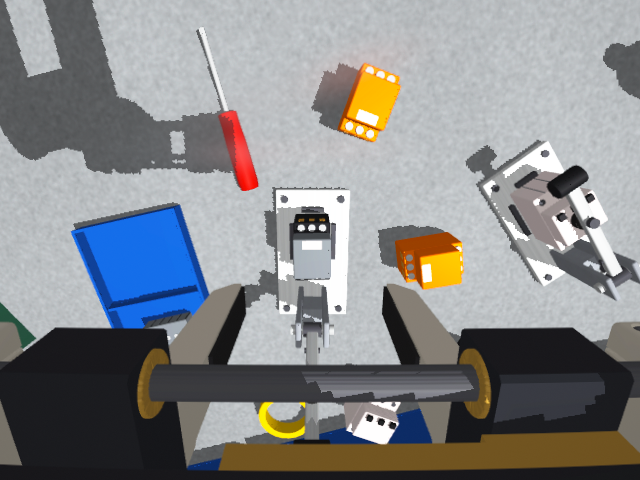

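The clamp arm is thrown back (wrist px (312,430), past the hinge). The contactor still stands in the jig with its top centre at px (311.5,258), predicted (312.6,260). The breaker clamp is shut. Now the contactor grasp.

```bash
python3 -m jog '.029 -.01 0 0;.029 -.01 -.02 0;0 0 -.04 0;0 0 -.04 0;0 0 -.04 0;0 0 -.04 0;0 0 -.04 0;0 0 -.03 0;0 0 -.02 0;0 0 -.009 0;0 0 0 0' 0.07 && python3 -m jog '0 0 0 0;0 0 0 0;0 0 0 0;0 0 0 0;0 0 0 0;0 0 0 0' 0.035 35
```

```text
clock: 10.25
position: [491.5, -6.9, 44.7]
tool_rot: [[-0.953, 0.302, -0.001], [0.302, 0.953, 0.0], [0.001, -0.0, -1.0]]
wrist_force: [0.1, -0.4, -0.4]
grip_width: 69.7
clock: 11.0
position: [492.3, -7.0, 45.9]
tool_rot: [[-0.953, 0.302, 0.001], [0.302, 0.953, -0.0], [-0.001, 0.0, -1.0]]
wrist_force: [0.0, 0.0, 5.9]
grip_width: 45.1
```

```bash
python3 -m jog '0 0 .01 0;0 0 .02 0;0 0 .025 0;0 0 .025 0;0 0 .025 0;0 0 .025 0;0 0 0 0;0 0 0 0' && python3 -m jog '-.0023 -.012 0 .1;-.0046 -.024 0 .15;-.0046 -.024 0 .15;-.0046 -.024 0 .15;-.0046 -.024 0 .15;-.0046 -.024 0 .15;-.0046 -.024 0 .15;-.0046 -.024 0 .15;-.0046 -.024 0 .15;-.0046 -.024 0 .15;-.0023 -.012 0 .07;0 0 0 0;0 0 0 0' && python3 - <<'E'
from h import *
c,im=snap("wrist","w3.png"); s=r.read_camera("top"); ct=cam("top")
cv2.imwrite("pics/c3.png",np.hstack([cv2.resize(im,(400,300)),cv2.resize(s[130:310,260:500],(400,300))])[...,::-1])
i=im.astype(int)
m=((i[...,2]>i[...,0]+60)).astype(np.uint8)
t=np.array([np.cos(np.radians(-5.5)),np.sin(np.radians(-5.5)),0]);b=np.array([446,-247,24]);w=np.array([-t[1],t[0],0])
P=[b+a*t+d*w for a,d in((-63,-75),(-63,75),(60,75),(60,-75))]
print(proj(c,P).round(0).tolist(), proj(ct,P).round(0).tolist())
for q in proj(c,P): cv2.circle(im,tuple(int(v) for v in q),4,(255,0,0),1)
cv2.imwrite("pics/w3b.png",im[...,::-1])
E
```

```text
clock: 12.0
position: [491.0, -6.6, 174.0]
tool_rot: [[-0.953, 0.302, -0.002], [0.302, 0.953, 0.0], [0.002, -0.0, -1.0]]
wrist_force: [-0.5, -0.3, -3.8]
grip_width: 45.0
clock: 13.62
position: [445.7, -246.0, 174.8]
tool_rot: [[-0.996, 0.095, -0.0], [0.095, 0.996, 0.001], [0.001, 0.001, -1.0]]
wrist_force: [0.2, -0.7, -3.6]
grip_width: 44.8
[[225.0, 157.0], [399.0, 158.0], [390.0, 289.0], [234.0, 288.0]] [[452.0, 285.0], [386.0, 279.0], [390.0, 224.0], [456.0, 230.0]]
```

View pics/w3b.png

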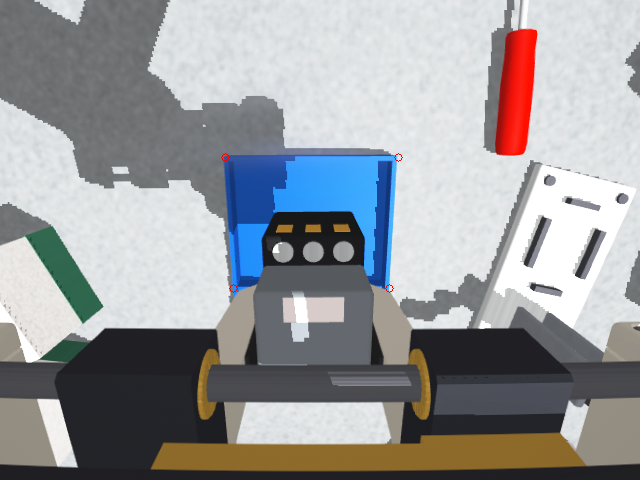

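View pics/c3.png

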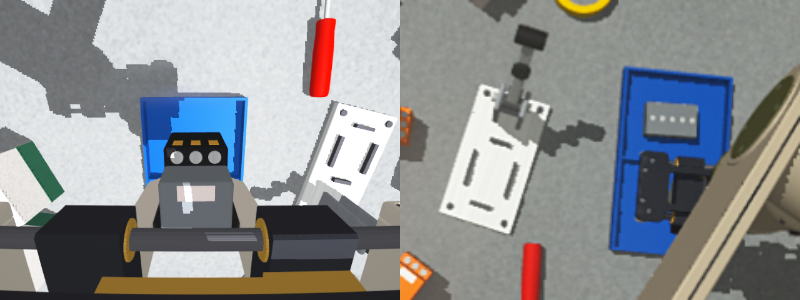

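The tray corners match the prediction within 2 px, the clamp is open, and the contactor hangs upright over the empty bay. Lowering now.

```bash
python3 -m jog '0 0 -.025 0;0 0 -.03 0;0 0 -.03 0;0 0 -.025 0;0 0 -.015 0;0 0 -.006 0;0 0 0 0;0 0 0 0' && python3 -m jog '0 0 -.002 0;0 0 -.002 0;0 0 -.001 0;0 0 -.001 0;0 0 0 0;0 0 0 0'
```

```text
clock: 14.72
position: [446.6, -247.3, 45.4]
tool_rot: [[-0.996, 0.095, 0.002], [0.095, 0.996, -0.001], [-0.002, -0.001, -1.0]]
wrist_force: [0.4, 0.9, -3.3]
grip_width: 44.5
clock: 15.48
position: [445.8, -246.8, 38.2]
tool_rot: [[-0.996, 0.095, -0.0], [0.095, 0.996, 0.0], [0.0, 0.0, -1.0]]
wrist_force: [-0.1, 0.0, -3.1]
grip_width: 45.0
```

```bash
python3 -m jog '0 0 -.001 0;0 0 0 0;0 0 0 0' && python3 -m jog '0 0 -.001 0;0 0 0 0;0 0 0 0'
```

```text
clock: 15.85
position: [445.9, -246.9, 38.0]
tool_rot: [[-0.996, 0.095, 0.0], [0.095, 0.996, -0.0], [-0.0, -0.0, -1.0]]
wrist_force: [-4.7, 0.8, 6.0]
grip_width: 44.7
clock: 16.23
position: [445.9, -246.9, 38.0]
tool_rot: [[-0.996, 0.095, 0.0], [0.095, 0.996, -0.0], [-0.0, -0.0, -1.0]]
wrist_force: [-9.7, 4.3, 16.5]
grip_width: 44.5
```

Contact with the floor is clear (Fz from -3 to +16 N). I'll ease back 1 mm, release and retreat.

```bash
python3 -m jog '0 0 .001 0;0 0 0 0' && python3 -m jog '0 0 0 0;0 0 0 0;0 0 0 0;0 0 0 0' 0.07 && python3 -m jog '0 0 .01 0;0 0 .02 0;0 0 .03 0;0 0 .03 0;0 0 .04 0;0 0 .04 0;-.03 0 .04 0;-.03 0 .04 0;0 0 0 0;0 0 0 0;0 0 0 0' && python3 - <<'E'
from h import *
c,im=snap("wrist","w4.png"); s=r.read_camera("scene"); o=r.get_obs()
t=np.array([np.cos(np.radians(-5.5)),np.sin(np.radians(-5.5)),0]);b=np.array([446,-247,84]);w=np.array([-t[1],t[0],0])
for q in proj(c,[b+a*t+d*w for a in(-25,25) for d in(-22.5,22.5)]): cv2.circle(im,tuple(int(v) for v in q),4,(255,0,0),1)
cv2.imwrite("pics/c4.png",np.hstack([cv2.resize(im,(400,300)),cv2.resize(s[200:440,160:480],(400,300))])[...,::-1]); print(o["position"],o["wrist_force"])
E
```

```text
clock: 16.48
position: [445.9, -246.9, 38.0]
tool_rot: [[-0.996, 0.095, 0.0], [0.095, 0.996, -0.0], [-0.0, -0.0, -1.0]]
wrist_force: [-5.0, 1.9, 7.8]
grip_width: 45.1
clock: 16.98
position: [445.8, -246.8, 37.2]
tool_rot: [[-0.996, 0.095, 0.0], [0.095, 0.996, -0.0], [-0.0, 0.0, -1.0]]
wrist_force: [0.6, -0.4, -0.7]
grip_width: 70.0
clock: 18.35
position: [385.6, -246.3, 285.9]
tool_rot: [[-0.996, 0.094, -0.002], [0.094, 0.996, 0.001], [0.002, 0.001, -1.0]]
wrist_force: [0.5, -0.6, -0.1]
grip_width: 70.1
[ 385.60888785 -246.30273153  285.87214602] [0.60689907 0.51957595 0.33922688]
```

View pics/c4.png

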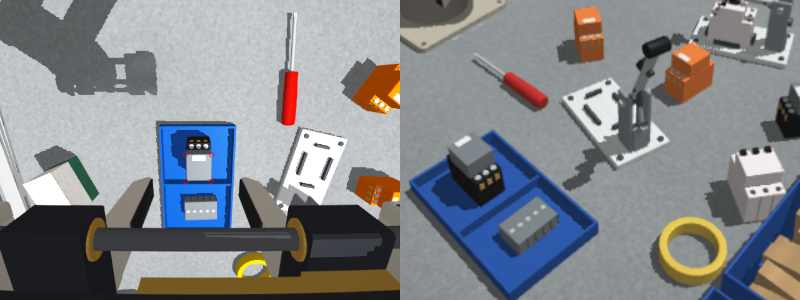

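The contactor stands upright, centred in the near bay (wrist crop px (199,155)). Its clamp is open, the gripper is clear, and the other jig is untouched.

```bash
python3 -c "
from plant import r
print(r.finish_job())"
```

```text
the job is handed in; nothing more can be done
None
```

I swung the contactor jig's clamp arm open, and it stayed open on its own. I then lifted the contactor out, set it down in the empty bay nearer the robot, and handed the job in at about 18.5 s of the 64 s allowed.

- **Last pictures:** the contactor stands upright near the centre of the bay, its clamp arm is still thrown back, and the gripper is clear with about zero wrist force. I last saw the other jig's clamp fully in view, and shut, just before lifting the contactor. The last picture shows only part of that jig, and I never moved the arm near it.
- **Set-down:** while pressing the contactor onto the tray floor, the vertical wrist force rose to about 16 N, with about 10 N sideways. I eased back 1 mm before opening the fingers, and the contactor did not shift visibly.
- **Disagreements:** the grip sat about 1.5 mm off sideways from my first estimate, showing as a 10 N side force when I pinched it. I corrected for that; nothing else disagreed.

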